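# Square a metal tube block up to its stop rail

### The job

The heavy metal tube block stands askew on the bench in front of the stop rail. With the fingertips against its sides, push it round by its corners and forward until the low foot along one of its long sides lies flat against the near face of the rail, with the whole foot within the rail's length. Slide it on the bench without lifting or tipping it, leave the other bench things where they are, and let go of it at the end.

Things in the scene. Friction and masses are not known exactly. Their poses are not given: they have to be found in the camera images.
- block: Aluminium tube block, 0.7 to 1.0 kg, loose; 4 to 12 N slides it. 130 mm along y, 100 along x, upright sides. Main part 36 mm high (x -50 to 32 mm), 24 dark round wells on top (fingers do not enter). On its +x side a plain foot, full width, 15 mm high, steps out to x = 50 mm. Origin: centre of the outline, underside. Starts turned 35 to 86 deg counter-clockwise from above; wanted: its x along the rail's x.
- foot_left (a point): The block's left end of the foot's outer face: local (50, 65, 7.5) mm.
- foot_right (a point): The block's right end of the foot's outer face: local (50, -65, 7.5) mm.
- rail: Dark steel stop rail fixed beyond the block: straight bar 240 mm long (its y), 22 mm thick, 26 mm high, with two low screwed tabs behind it. Origin: at bench height, middle of its near face, which is the plane x = 0 of its frame; its +x points away from the robot, through the bar. It cannot move. The block's origin starts 140 to 165 mm before it.
- vial: Bystander: amber capped vial, 28 mm wide, 45 mm high, upright, beside the left end of the rail. Origin under its centre.
- jar: Bystander: white capped jar, 40 mm wide, 55 mm high, upright, beside the right end of the rail. Origin under its centre.
- tipbox: Bystander: pipette-tip box 75 x 115 x 52 mm, left of the block. Origin under its centre.
- tuberack: Bystander: white tube rack 65 x 110 mm, solid part 30 mm high, tubes to 45 mm, right of the block. Origin under its centre.
- timer: Bystander: flat bench timer 65 x 70 x 18 mm, left, near the robot. Origin under its centre.
- marker: Bystander: marker pen 141 mm long, 15 mm wide and 14 mm high, lying to the right, near the robot. Origin under it.
There are look-alikes about, which are no part of the job. What is shaped like the rail but red is not meant.

How it is judged:
At the end, for the whole second after the job is handed in: Both ends of the foot's outer face lie within 4 mm of the rail's near face, the foot lies within the rail's length (2 mm over at most), and the block rests flat on the bench (underside below 5 mm, tilt below 0.04 rad) and still (below 10 mm/s and 0.05 rad/s) (x of each of foot_left, foot_right in the frame of rail above -0.004 m and y of foot_left in the frame of rail below 0.122 m and y of foot_right in the frame of rail above -0.122 m and linear speed of block below 0.01 m/s and angular speed of block below 0.05 rad/s and height (world z) of block below 0.005 m and angle between block's own z axis and vertical below 0.04 rad); the robot touches nothing.
It fails at once if the block was lifted or tipped (over 8 mm up or over 0.15 rad) (height (world z) of block above 0.008 m or angle between block's own z axis and vertical above 0.15 rad).
It fails at once if a bystander was moved by more than 20 mm, or an upright one was tipped by more than 0.35 rad (distance of any of vial, jar, tipbox, tuberack, timer, marker from where it was at the start of the episode above 0.02 m or angle between any of vial, jar, tipbox, tuberack, timer's own z axis and vertical above 0.35 rad).
It also fails if it takes over 67 s, if anything falls off the work surface, if the arm or the gripper's body presses on something with over 40 N, if the wrist force passes 120 N, or if a joint passes its speed limit or range.

### The arm

A 6-joint arm with a two-finger parallel gripper is mounted at the origin on the work surface. World frame = base frame: x ahead of the robot, y to its left, z up, the work surface at z = 0. Lengths are in m, angles in rad, forces in N, time in s.
With the tool pointing down it reaches from about 0.325 to 0.75 m from the base axis. Payload 7.6 kg.
Tool frame: the origin (TCP) lies at the very end of the fingers, on their centre line; the grasp point (between the pads) lies 19 mm behind it; y points along the fingers, z is the direction in which the jaws open and shut, and the axes are right-handed (so a half turn about y gives the same grasp; the last joint's range is limited). The gripper opens to 85 mm and grips with 20 to 120 N. Pads are 22 mm wide; open, the fingers measure 114 mm over their backs; the gripper's body (76 mm by 85 mm) begins 54 mm behind the grasp point. The pads swing forward as they close: fully open they stand 13 mm farther back than shut.
Start: joints at [1.127, 0.052, 1.401, -0, 1.689, -0.07], TCP at [0.192, 0.489, 0.231] pointing down, gripper open.
Joint ranges: [-2.9, 2.9], [-0.91, 2.17], [0.12, 2.37], [-1.06, 4.2], [0.26, 2.73], [-2.93, 2.93]. Speed limits (rad/s): [2.57, 2.57, 3.01, 3.14, 3.14, 3.14].

### API

Orientations are given as a unit quaternion [x, y, z, w].
In Python, from plant import arm, imaging, order gives the robot as it stands.
- The arm moves only by the tool carry_out, never from a script. Its argument "moves" is text: rows parted by semicolons, each of 5 numbers parted by spaces: the shift along the tool's x, y, z in cm, then the turn about the tool's y in degrees, then the gripper's target within -1 to 1 (fully open at 1, half-way at 0, shut at -1). In form: dx dy dz yaw claw; .... A call has exactly 5 rows; each row shifts and turns the pose as measured when the row begins, along the tool's axes as they then stand; what a row does not reach is not made up. A row lasts 1/10 s, in which the tool goes at most 50 mm and 8.59 degrees, less where a joint would pass 70% of its speed; a pose out of reach is approached as far as the arm can. A call with a gripper value outside its range is refused whole. The fingers move at their own pace and stop on an object; "squeeze" is the grip in N (left out, the last holds). Time passes only in rows, so rows that do not move let the fingers close, or fill a call up. It gives the time, the measured TCP pose, the force and the opening at its end, in the units of the state.
- arm.get_state(): the state, without advancing time (a new reading comes with each control period).
- imaging.camera(name): name is "side" or "top" or "wrist"; returns a dict with "image" (400x640x3 uint8, red, green, blue), "range_z" (400x640 float32, m along the optical axis (not along the pixel's ray), 0 where there is no reading), "fov_y" (degrees; the focal length in pixels is half the picture's height over the tangent of half this angle, whatever the lens; pixels are square), "cx", "cy" (the principal point, pixels), "rvec" (rotation vector, rad) and "tvec" (3), from world to camera coordinates, as OpenCV has them. Camera axes: x right, y down, z forward; pixel columns grow to the right and rows downward; lengths in m; the calibration is good to about 2 mm. A picture is of the moment at which its call begins.
- order.hand_in(): hands the job in, once; it reports no verdict.
The state is a dict: "clock": time; "qpos": joint angles; "joint_velocities": joint speeds; "tau": joint torques, N m; "ee_pos": TCP position; "tcp_rot": TCP orientation; "contact_force": force on the tool from outside, world axes, zero at the start; "moment": the same for the moment, N m; "width": finger opening in m.
Only numpy, scipy, OpenCV 4.12 (cv2) and the standard library are available. Lean on these libraries where they do the work, as an engineer would, in place of code of your own. Each camera call takes 0.05 s, during which the arm holds its last target.

## Working session

There is one attempt and no reset: what is moved stays moved. The work goes in short steps, Python scripts to look and compute and a tool call to move; the robot and the scene stay as the last step left them, time stands still between calls to the robot, and variables do not carry over. Pictures are saved under pics/ and viewed, and the job is handed in when it is done.

Besides the shell and the picture viewer there is one more tool, called after "Emit:" as name(argument=value, ...), one argument or row to a line, values as JSON. carry_out: Moves the arm, as the interface text tells. Its arguments: {"type":"object","properties":{"moves":{"type":"string"},"squeeze":{"type":"number"}},"required":["moves"]}

```bash
mkdir -p pics; ls
cat > h.py <<'E'
import numpy as np, cv2
from plant import arm, imaging, order
def cam(n):
    c=imaging.camera(n); c['R']=cv2.Rodrigues(np.array(c['rvec'],float))[0]; c['t']=np.array(c['tvec'],float).ravel()
    c['f']=200/np.tan(np.radians(c['fov_y'])/2); return c
def px(c,u,v,z=None):
    d=np.array([(u-c['cx'])/c['f'],(v-c['cy'])/c['f'],1.])
    if z is None:
        r=c['range_z'][int(v),int(u)]; return c['R'].T@(d*r-c['t'])
    o=-c['R'].T@c['t']; w=c['R'].T@d; return o+w*(z-o[2])/w[2]
def proj(c,P):
    q=c['R']@np.array(P,float)+c['t']; return q[:2]/q[2]*c['f']+[c['cx'],c['cy']]
def save(c,n): cv2.imwrite('pics/'+n,c['image'][:,:,::-1])
E
python3 - <<'E'
from h import *
np.set_printoptions(precision=4,suppress=True)
for n in ['top','side']:
    c=cam(n); save(c,n+'0.png'); print(n,c['f'],c['cx'],c['cy'],-c['R'].T@c['t'],c['R'])
    np.savez('pics/'+n+'0.npz',**c)
print(arm.get_state())
E
```

```text
pics
top 427.96270439984625 317.90168833615525 199.06087695253248 [ 0.414  -0.0804  1.3253] [[-0.0178 -0.9996 -0.0201]
 [-0.993   0.0201 -0.1166]
 [ 0.117   0.0179 -0.993 ]]
side 362.5716521644798 314.6068309381564 197.1746306918003 [ 0.4418 -0.827   0.5097] [[ 0.9924 -0.1213  0.0224]
 [-0.0444 -0.5208 -0.8525]
 [ 0.1151  0.845  -0.5222]]
{'clock': 0.1, 'qpos': array([ 1.1267,  0.0528,  1.4016,  0.    ,  1.6886, -0.0703]), 'joint_velocities': array([-0.0004, -0.0005, -0.0031,  0.0004,  0.0011, -0.0001]), 'tau': array([  0.0012, -38.2586, -36.0984,  -0.0001,   0.0048,   0.    ]), 'ee_pos': array([0.1916, 0.4885, 0.2306]), 'tcp_rot': array([ 0.6953, -0.1315,  0.1313, -0.6943]), 'contact_force': array([ 0.1276, -1.2349,  0.7733]), 'moment': array([-0.0428,  0.0173,  0.0157]), 'width': 0.08532929466271776}
```

View pics/top0.png

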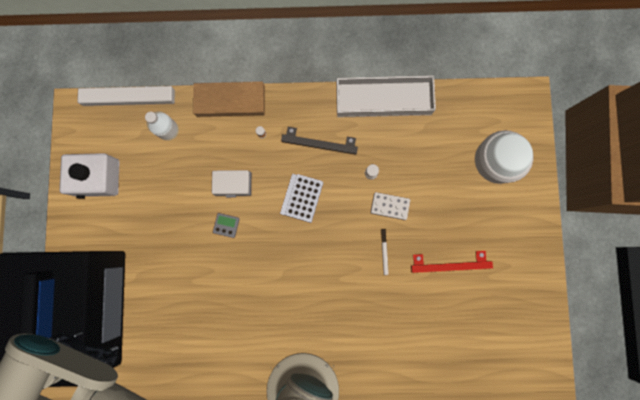

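View pics/side0.png

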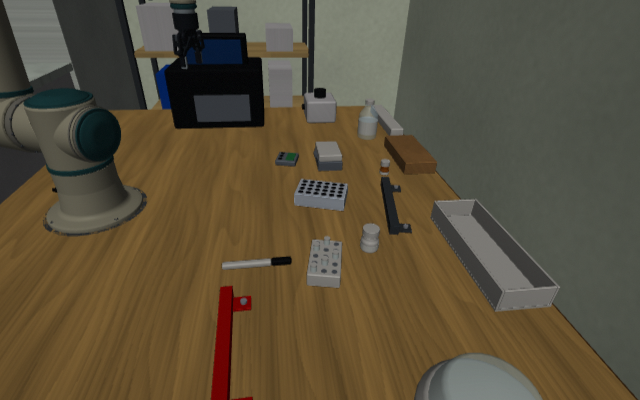

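Run:
```python
import cv2
i=cv2.imread('pics/top0.png'); cv2.imwrite('pics/top0c.png',cv2.resize(i[60:260,230:430],None,fx=3,fy=3,interpolation=cv2.INTER_CUBIC))
```

```text
(no output)
```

View pics/top0c.png

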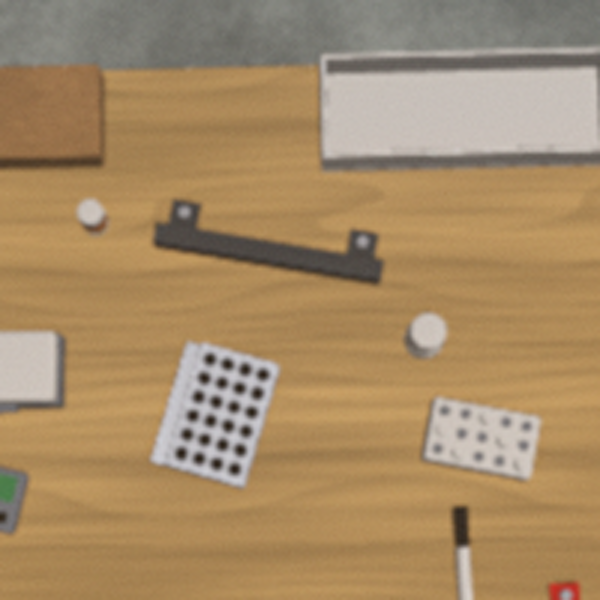

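```bash
cat >> h.py <<'E'
def cloud(c):
    v,u=np.mgrid[0:400,0:640]; r=c['range_z']
    d=np.stack([(u-c['cx'])/c['f']*r,(v-c['cy'])/c['f']*r,r],-1)
    return (d-c['t'])@c['R']
E
python3 - <<'E'
from h import *
np.set_printoptions(precision=4,suppress=True)
c=dict(np.load('pics/top0.npz'))
P=cloud(c)
print('bench z',np.median(P[270:330,200:400,2]))
f=lambda l,z:[print(a,px(c,230+a[0]/3,60+a[1]/3,z)) for a in l]
print('rail near top corners'); f([(154,244),(380,282),(157,223),(383,262)],.026)
print('block main top corners'); f([(203,346),(280,366),(244,487),(172,466)],.036)
print('foot outer bench-ish'); f([(188,342),(152,461)],.015)
print('vial');f([(90,212)],.045);print('jar');f([(428,331)],.055)
print('rack');f([(436,398),(540,416),(527,478),(424,458)],.03)
print('tipbox');f([(57,333),(57,402)],.052)
print('timer');f([(26,474),(13,530)],.018)
# top faces from depth
m=np.zeros((400,640),bool); m[165:230,270:335]=1
m&=(P[...,2]>.03)&(P[...,2]<.045)
q=P[m][:,:2]; print(m.sum(),cv2.minAreaRect((q*1000).astype(np.float32)))
m=np.zeros((400,640),bool); m[125:160,275:365]=1
m&=(P[...,2]>.018)&(P[...,2]<.035)
q=P[m][:,:2]; print(m.sum(),cv2.minAreaRect((q*1000).astype(np.float32)),np.median(P[m][:,2]))
E
```

```text
bench z 0.0006877945513067806
rail near top corners
(154, 244) [0.7502 0.0536 0.026 ]
(380, 282) [ 0.7048 -0.1793  0.026 ]
(157, 223) [0.7724 0.0503 0.026 ]
(383, 262) [ 0.7257 -0.183   0.026 ]
block main top corners
(203, 346) [0.6401 0.0034 0.036 ]
(280, 366) [ 0.6179 -0.0747  0.036 ]
(244, 487) [ 0.4956 -0.0361  0.036 ]
(172, 466) [0.5182 0.0362 0.036 ]
foot outer bench-ish
(188, 342) [0.6483 0.0203 0.015 ]
(152, 461) [0.5254 0.0586 0.015 ]
vial
(90, 212) [0.7804 0.1172 0.045 ]
jar
(428, 331) [ 0.6472 -0.2236  0.055 ]
rack
(436, 398) [ 0.5826 -0.2323  0.03  ]
(540, 416) [ 0.5621 -0.3366  0.03  ]
(527, 478) [ 0.4996 -0.3209  0.03  ]
(424, 458) [ 0.5218 -0.2182  0.03  ]
tipbox
(57, 333) [0.6538 0.1498 0.052 ]
(57, 402) [0.5835 0.1497 0.052 ]
timer
(26, 474) [0.5143 0.1876 0.018 ]
(13, 530) [0.4574 0.2007 0.018 ]
1143 ((569.9354248046875, -12.759262084960938), (81.88865661621094, 130.15582275390625), 72.33943939208984)
574 ((740.122802734375, -62.258827209472656), (238.9917449951172, 24.7410888671875), 79.04814147949219) 0.027207323540014035
```

```bash
cat >> h.py <<'E'
from scipy.spatial.transform import Rotation as Ro
def to(x,y,z,tzang=None,n=5):
    """print total tool shift (cm) and yaw. tzang: wanted world heading (deg) of tool x, mod 180"""
    s=arm.get_state(); R=Ro.from_quat(s['tcp_rot']).as_matrix()
    d=R.T@(np.array([x,y,z])-s['ee_pos'])*100
    h=np.degrees(np.arctan2(R[1,0],R[0,0]))
    print('t',s['clock'],'tcp',s['ee_pos'].round(4),'F',s['contact_force'].round(1),'w',round(s['width'],3),'toolx heading',round(h,1),'tilt',R[:,1].round(3))
    print('shift cm total',d.round(2),'per row',(d/n).round(2))
    if tzang is not None:
        a=(tzang-h+90)%180-90; print('turn about world z',round(a,1),'-> about tool y',round(-a,1))
E
python3 -c "
from h import *
to(.49,.058,.12,0,10); print(Ro.from_quat(arm.get_state()['tcp_rot']).as_matrix().round(3))"
```

```text
t 0.1 tcp [0.1916 0.4885 0.2306] F [ 0.1 -1.2  0.8] w 0.085 toolx heading -21.4 tilt [-0.001 -0.001 -1.   ]
shift cm total [ 43.5   11.09 -29.17] per row [ 4.35  1.11 -2.92]
turn about world z 21.4 -> about tool y -21.4
[[ 0.931 -0.001  0.365]
 [-0.365 -0.001  0.931]
 [-0.    -1.    -0.001]]
```

Emit:
carry_out(
  moves="3.5 0 -3.5 -7.1 -1; 4 0 -2.5 -7.1 -1; 4 0 -2.5 -7.1 -1; 3.5 0 -3.5 0 -1; 3.5 0 -3.5 0 -1",
  squeeze=40,
)

```text
clock: 0.6
ee_pos: [0.3487, 0.3095, 0.2265]
tcp_rot: [0.709, 0.004, -0.008, -0.705]
contact_force: [0.9, -0.2, -0.1]
width: 0.0124
```

```bash
python3 -c "
from h import *
to(.485,.058,.10,0,10)"
```

```text
t 0.6 tcp [0.3487 0.3095 0.2265] F [ 0.9 -0.2 -0.1] w 0.012 toolx heading 1.0 tilt [-0.006 -0.006 -1.   ]
shift cm total [ 13.28  12.74 -25.3 ] per row [ 1.33  1.27 -2.53]
turn about world z -1.0 -> about tool y 1.0
```

Emit:
carry_out(
  moves="2.5 1 -4.8 0.5 -1; 2.5 2 -4.8 0.5 -1; 2.5 3 -4.8 0 -1; 2.5 3 -4.8 0 -1; 2.5 3 -4.8 0 -1",
)

```text
clock: 1.1
ee_pos: [0.4552, 0.1069, 0.1303]
tcp_rot: [0.708, -0.001, 0.001, -0.706]
contact_force: [1.4, 0.6, -0.3]
width: -0.0002
```

```bash
python3 -c "
from h import *
to(.485,.053,.010,0,5)
c=cam('side');save(c,'s1.png')"
```

```text
t 1.1 tcp [0.4552 0.1069 0.1303] F [ 1.4  0.6 -0.3] w -0.0 toolx heading -0.1 tilt [ 0.001 -0.004 -1.   ]
shift cm total [ 2.98 12.05 -5.34] per row [ 0.6   2.41 -1.07]
turn about world z 0.1 -> about tool y -0.1
```

View pics/s1.png

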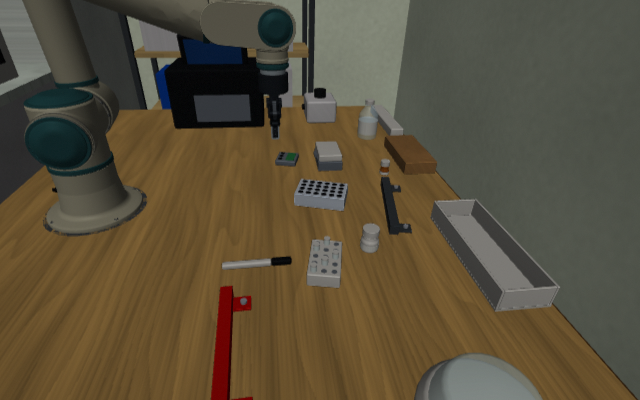

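The side view shows the gripper shut at about (275,130), clear of the block at (320,195). Next I lower it behind the near end.

Emit:
carry_out(
  moves="0 2 -2.7 0 -1; 0 3 -2.7 0 -1; 1 3.5 0 0 -1; 1 2.5 0 0 -1; 0.8 1 0 0 -1",
)

```text
clock: 1.65
ee_pos: [0.4822, 0.0407, 0.0006]
tcp_rot: [0.71, -0.007, 0.002, -0.704]
contact_force: [-0.6, -0.4, 0.4]
width: 0.0002
```

```bash
python3 -c "
from h import *
to(.485,.053,.008,0,5)
c=cam('wrist');save(c,'w1.png')"
```

```text
t 1.65 tcp [0.4822 0.0407 0.0006] F [-0.6 -0.4  0.4] w 0.0 toolx heading -0.8 tilt [-0.007 -0.008 -1.   ]
shift cm total [ 0.26 -0.75  1.22] per row [ 0.05 -0.15  0.24]
turn about world z 0.8 -> about tool y -0.8
```

View pics/w1.png

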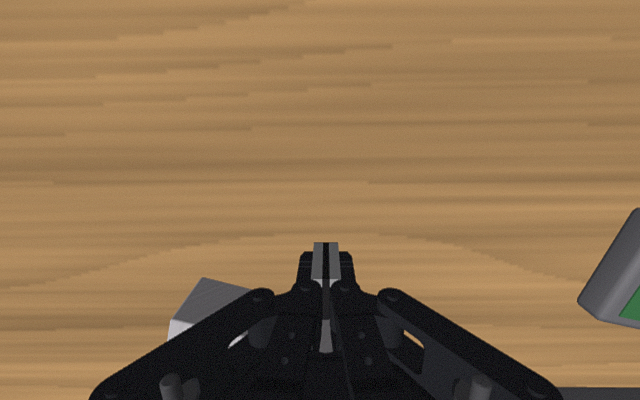

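Emit:
carry_out(
  moves="0 -0.5 1.0 -0.8 -1; 0 -0.2 0.4 0 -1; 0.2 0 0 0 -1; 0 0 0 0 -1; 0 0 0 0 -1",
)

```text
clock: 2.2
ee_pos: [0.4848, 0.0568, 0.0081]
tcp_rot: [0.71, -0.002, -0.004, -0.704]
contact_force: [0.4, -0.2, -0.6]
width: 0.0001
```

```bash
python3 -c "
from h import *
to(.505,.053,.008,0,5)
c=cam('top');save(c,'t1.png')
i=cv2.imread('pics/t1.png'); cv2.imwrite('pics/t1c.png',cv2.resize(i[60:260,230:430],None,fx=3,fy=3,interpolation=cv2.INTER_CUBIC))"
```

```text
t 2.2 tcp [0.4848 0.0568 0.0081] F [ 0.4 -0.2 -0.6] w 0.0 toolx heading 0.2 tilt [-0.007 -0.008 -1.   ]
shift cm total [ 2.02  0.   -0.38] per row [ 0.4   0.   -0.08]
turn about world z -0.2 -> about tool y 0.2
```

View pics/t1c.png

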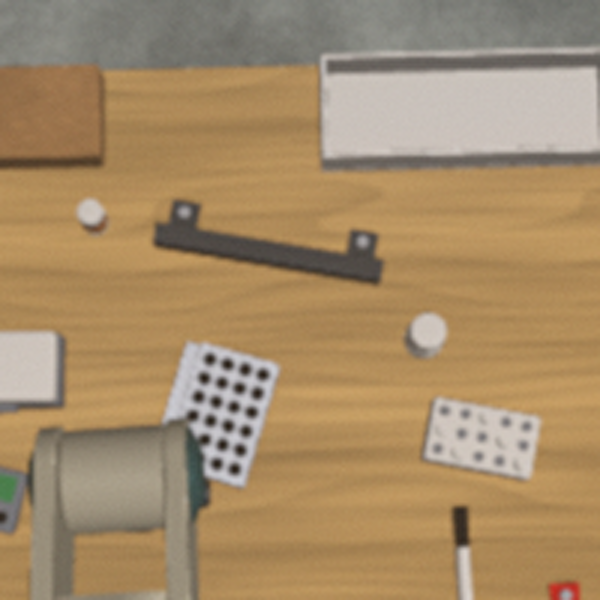

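```bash
cat >> h.py <<'E'
from scipy.optimize import minimize
RY=np.radians(-11.0); RO=np.array([.7285,-.0605])
def fitblock(P,x0):
    x0=np.array(x0,float)
    q=P.reshape(-1,3); ok=(q[:,2]<.047)&(q[:,2]>-.01)&(np.hypot(q[:,0]-x0[0],q[:,1]-x0[1])<.12)&~((q[:,2]>.006)&(q[:,2]<.03))
    q=q[ok]; lab=(q[:,2]>.03).astype(float)
    def cost(p):
        th=np.radians(p[2]*10); d=q[:,:2]-p[:2]/100; lx=d@[np.cos(th),np.sin(th)]; ly=d@[-np.sin(th),np.cos(th)]
        sd=np.minimum(.041-abs(lx+.009),.065-abs(ly))
        return np.mean((1/(1+np.exp(-np.clip(sd/.0012,-40,40)))-lab)**2)
    best=None
    for da in (-1.5,-.7,0,.7,1.5):
        s=np.array([x0[0]*100,x0[1]*100,x0[2]/10+da])
        r=minimize(cost,s,method='Nelder-Mead',options=dict(xatol=1e-3,fatol=1e-7,maxiter=800,initial_simplex=s+np.array([[0,0,0],[2,0,0],[0,2,0],[0,0,1]])))
        if best is None or r.fun<best.fun: best=r
    return np.array([best.x[0]/100,best.x[1]/100,best.x[2]*10]),best.fun,int(lab.sum())
def report(p):
    th=np.radians(p[2]); A=np.array([[np.cos(th),-np.sin(th)],[np.sin(th),np.cos(th)]]); B=np.array([[np.cos(RY),-np.sin(RY)],[np.sin(RY),np.cos(RY)]])
    W=lambda l:(p[:2]+A@np.array(l)/1000)
    print('block',np.round(p,4),'rel yaw',round(p[2]-np.degrees(RY),1))
    for n,l in dict(footL=(50,65),footR=(50,-65),backL=(-50,65),backR=(-50,-65)).items():
        w=W(l); print(n,'world',w.round(4),'rail mm',((w-RO)@B*1000).round(1))
def look(x0,name=None):
    c=cam('top'); p,f,n=fitblock(cloud(c),x0); print('fit',round(f,4),n); report(p)
    if name:
        save(c,name); i=cv2.imread('pics/'+name); cv2.imwrite('pics/'+name,cv2.resize(i[60:260,230:430],None,fx=3,fy=3,interpolation=cv2.INTER_CUBIC))
    return p
E
python3 - <<'E'
from h import *
c=dict(np.load('pics/top0.npz')); print(fitblock(cloud(c),(.573,-.004,65)))
# rail refine
P=cloud(c); q=P[115:170,270:370].reshape(-1,3)
ok=(q[:,2]<.035)&~((q[:,2]>.008)&(q[:,2]<.02)); q=q[ok]; lab=(q[:,2]>.02)*1.
def cost(p):
    th=np.radians(p[2]*10); d=q[:,:2]-p[:2]/100; lx=d@[np.cos(th),np.sin(th)]; ly=d@[-np.sin(th),np.cos(th)]
    sd=np.minimum(.011-abs(lx-.011),.12-abs(ly)); return np.mean((1/(1+np.exp(-np.clip(sd/.0012,-40,40)))-lab)**2)
r=minimize(cost,[72.85,-6.05,-1.1],method='Nelder-Mead',options=dict(xatol=1e-3,fatol=1e-8)); print(r.x,r.fun)
look((.573,-.004,72))
E
```

```text
(array([ 5.72936200e-01, -3.95289403e-03,  7.25602426e+01]), np.float64(0.0039895608039029785), 1143)
[72.9662864  -5.97352179 -1.10685593] 0.011511794489055083
fit 0.0041 992
block [ 5.73200e-01 -4.20000e-03  7.25137e+01] rel yaw 83.5
footL world [0.5262 0.063 ] rail mm [-222.1   82.7]
footR world [0.6502 0.024 ] rail mm [-92.9  68. ]
backL world [ 0.4962 -0.0323] rail mm [-233.4  -16.7]
backR world [ 0.6202 -0.0714] rail mm [-104.2  -31.4]
```

```bash
sed -i 's/^RY=.*/RY=np.radians(-11.07); RO=np.array([.7296,-.0597])/' h.py
```

Emit:
carry_out(
  moves="0.8 0 -0.3 0 -1; 0.8 0 0 0 -1; 0.8 0 0 0 -1; 0.8 0 0 0 -1; 0.8 0 0 0 -1",
)

```text
clock: 2.8
ee_pos: [0.5256, 0.0542, 0.0076]
tcp_rot: [0.709, -0.004, -0.005, -0.705]
contact_force: [-8.3, 4.6, 7.5]
width: -0.0001
```

```bash
python3 -c "
from h import *
to(.525,.053,.008,0,5)
look((.573,-.004,72),'t2.png')"
```

```text
t 2.8 tcp [0.5256 0.0542 0.0076] F [-8.3  4.6  7.5] w -0.0 toolx heading 0.1 tilt [-0.013 -0.005 -1.   ]
shift cm total [-0.06 -0.04 -0.12] per row [-0.01 -0.01 -0.02]
turn about world z -0.1 -> about tool y 0.1
fit 0.0046 873
block [ 5.82400e-01 -9.20000e-03  6.50184e+01] rel yaw 76.1
footL world [0.5446 0.0636] rail mm [-205.2   85.5]
footR world [0.6624 0.0087] rail mm [-79.   54.2]
backL world [ 0.5024 -0.027 ] rail mm [-229.3  -11.6]
backR world [ 0.6202 -0.0819] rail mm [-103.1  -42.8]
```

Emit:
carry_out(
  moves="-0.6 0 0 0 -1; -0.3 0 0.9 0 -1; 0.3 0 0.6 0 -1; 0.8 0 0 0 -1; 0.8 0 0 0 -1",
)

```text
clock: 3.35
ee_pos: [0.5376, 0.0704, 0.0071]
tcp_rot: [0.709, -0.003, -0.005, -0.705]
contact_force: [-2.8, 0.3, 0.5]
width: -0.0001
```

Emit:
carry_out(
  moves="0.8 0 0 0 -1; 0.8 0 0 0 -1; 0.8 0 0 0 -1; 0.8 0 0 0 -1; 0.5 0 0 0 -1",
)

```text
clock: 3.85
ee_pos: [0.5771, 0.0718, 0.0066]
tcp_rot: [0.708, -0.005, -0.007, -0.706]
contact_force: [-4.9, 3.0, 3.3]
width: -0.0002
```

```bash
python3 -c "
from h import *
to(.525,.053,.008,0,5)
look((.59,-.012,55),'t3.png')"
```

```text
t 3.85 tcp [0.5771 0.0718 0.0066] F [-4.9  3.   3.3] w -0.0 toolx heading 0.1 tilt [-0.016 -0.004 -1.   ]
shift cm total [-5.22 -0.05 -1.87] per row [-1.04 -0.01 -0.37]
turn about world z -0.1 -> about tool y 0.1
fit 0.0053 1059
block [ 5.96400e-01 -1.75000e-02  4.38632e+01] rel yaw 54.9
footL world [0.5874 0.064 ] rail mm [-163.3   94.1]
footR world [ 0.6775 -0.0297] rail mm [-56.9  19.4]
backL world [ 0.5153 -0.0053] rail mm [-220.7   12.3]
backR world [ 0.6054 -0.099 ] rail mm [-114.3  -62.4]
```

View pics/t3.png

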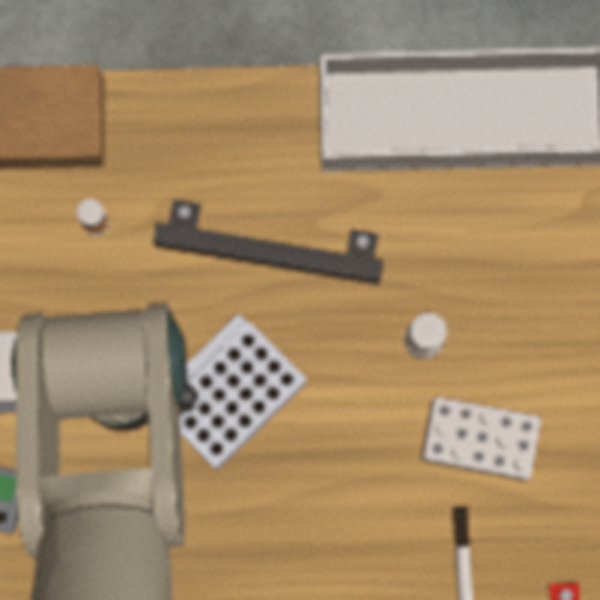

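Emit:
carry_out(
  moves="0.8 0 0 0 -1; 0.8 0 0 0 -1; 0.8 0 0 0 -1; 0.8 0 0 0 -1; 0.5 0 0 0 -1",
)

```text
clock: 4.4
ee_pos: [0.6168, 0.0715, 0.0058]
tcp_rot: [0.708, -0.005, -0.006, -0.706]
contact_force: [-1.3, 1.7, 1.1]
width: 0.0002
```

```bash
python3 -c "
from h import *
to(.525,.053,.008,0,5)
look((.60,-.02,30),'t4.png')"
```

```text
t 4.4 tcp [0.6168 0.0715 0.0058] F [-1.3  1.7  1.1] w 0.0 toolx heading 0.1 tilt [-0.016 -0.004 -1.   ]
shift cm total [-9.19 -0.07 -1.83] per row [-1.84 -0.01 -0.37]
turn about world z -0.1 -> about tool y 0.1
fit 0.0049 1061
block [ 6.04400e-01 -2.06000e-02  2.67319e+01] rel yaw 37.8
footL world [0.6199 0.06  ] rail mm [-130.7   96.4]
footR world [ 0.6783 -0.0561] rail mm [-51.   -6.3]
backL world [0.5305 0.015 ] rail mm [-209.7   35.1]
backR world [ 0.589  -0.1011] rail mm [-130.   -67.6]
```

View pics/t4.png

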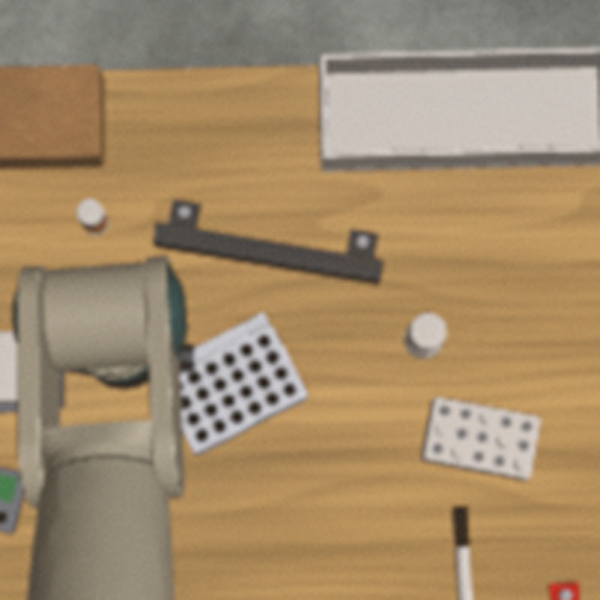

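Emit:
carry_out(
  moves="-1.5 -0.3 0.3 0 -1; -3 0 0.3 0 -1; -3 0 0 0 -1; -3 0 0 0 -1; -1 0 0 0 -1",
)

```text
clock: 4.95
ee_pos: [0.5023, 0.0757, 0.0096]
tcp_rot: [0.709, -0.003, -0.003, -0.705]
contact_force: [0.1, -0.5, -0.5]
width: 0.0002
```

Emit:
carry_out(
  moves="0 0 -1.5 0 -1; 0 0 -2.5 0 -1; 0 0 -2.5 0 -1; 0 0 -0.7 0 -1; 0 0 0 0 -1",
)

```text
clock: 5.45
ee_pos: [0.5045, -0.002, 0.0113]
tcp_rot: [0.71, -0.0, -0.001, -0.704]
contact_force: [-1.1, 1.4, -1.1]
width: -0.0003
```

```bash
python3 -c "
from h import *
to(.515,-.003,.008,0,5)"
```

```text
t 5.45 tcp [ 0.5045 -0.002   0.0113] F [-1.1  1.4 -1.1] w -0.0 toolx heading 0.1 tilt [-0.002 -0.009 -1.   ]
shift cm total [ 1.05  0.33 -0.1 ] per row [ 0.21  0.07 -0.02]
turn about world z -0.1 -> about tool y 0.1
```

Contact is expected near x≈0.521, so I'll push to about 0.545.

Emit:
carry_out(
  moves="0.8 0.2 0 0 -1; 0.8 0 0 0 -1; 0.8 0 0 0 -1; 0.8 0 0 0 -1; 0.8 0 0 0 -1",
)

```text
clock: 5.95
ee_pos: [0.5449, 0.0009, 0.0075]
tcp_rot: [0.71, -0.003, -0.006, -0.704]
contact_force: [-6.7, 0.7, 3.5]
width: -0.0001
```

```bash
python3 -c "
from h import *
to(.515,-.003,.008,0,5)
look((.61,-.02,18),'t5.png')"
```

```text
t 5.95 tcp [0.5449 0.0009 0.0075] F [-6.7  0.7  3.5] w -0.0 toolx heading 0.2 tilt [-0.011 -0.008 -1.   ]
shift cm total [-2.99 -0.01 -0.38] per row [-0.6  -0.   -0.08]
turn about world z -0.2 -> about tool y 0.2
fit 0.0025 421
block [ 0.6221 -0.0232 18.4336] rel yaw 29.5
footL world [0.649  0.0542] rail mm [-101.    96.4]
footR world [ 0.6901 -0.0691] rail mm [-36.9 -16.8]
backL world [0.5542 0.0226] rail mm [-188.    47.1]
backR world [ 0.5953 -0.1007] rail mm [-124.  -66.]
```

View pics/t5.png

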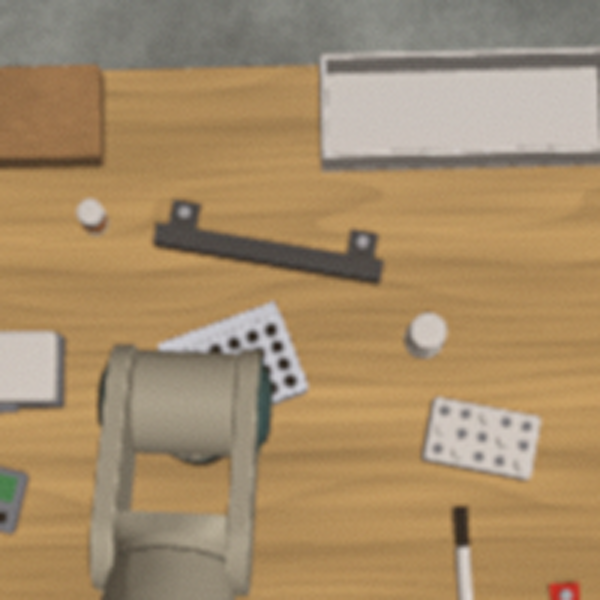

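Emit:
carry_out(
  moves="-0.6 0 0 0 -1; -0.2 0 0.9 0 -1; 0.3 0 0.4 0 -1; 0.7 0 0 0 -1; 0.7 0 0 0 -1",
)

```text
clock: 6.5
ee_pos: [0.5536, 0.0181, 0.0069]
tcp_rot: [0.709, -0.002, -0.008, -0.705]
contact_force: [-6.9, 2.4, 5.1]
width: -0.0003
```

Emit:
carry_out(
  moves="0.7 0 0.1 0 -1; 0.7 0 0.1 0 -1; 0.7 0 0.1 0 -1; 0.5 0 0 0 -1; 0 0 0 0 -1",
)

```text
clock: 7.0
ee_pos: [0.5783, 0.0259, 0.0071]
tcp_rot: [0.708, -0.004, -0.012, -0.706]
contact_force: [-0.1, 0.4, -0.4]
width: 0.0002
```

```bash
python3 -c "
from h import *
to(.515,-.003,.008,0,5)
look((.64,-.03,8),'t6.png')"
```

```text
t 7.0 tcp [0.5783 0.0259 0.0071] F [-0.1  0.4 -0.4] w 0.0 toolx heading 0.7 tilt [-0.023 -0.002 -1.   ]
shift cm total [-6.36  0.07 -2.82] per row [-1.27  0.01 -0.56]
turn about world z -0.7 -> about tool y 0.7
fit 0.0174 588
block [ 0.6436 -0.0306  2.1245] rel yaw 13.2
footL world [0.6911 0.0362] rail mm [-56.2  86.7]
footR world [ 0.6959 -0.0937] rail mm [-26.5 -39.8]
backL world [0.5912 0.0325] rail mm [-153.5   63.9]
backR world [ 0.596  -0.0974] rail mm [-123.9  -62.6]
```

View pics/t6.png

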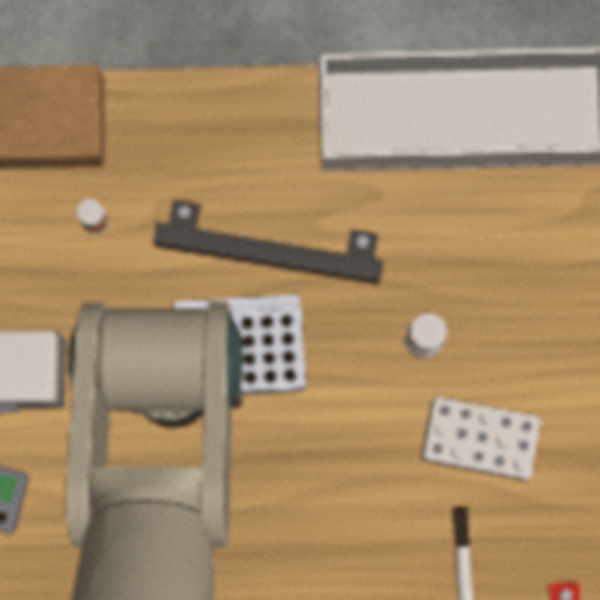

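Emit:
carry_out(
  moves="0.6 0 0 0 -1; 0.6 0 0 0 -1; 0.5 0 0 0 -1; 0 0 0 0 -1; -1.5 0 0 0 -1",
)

```text
clock: 7.55
ee_pos: [0.5798, 0.0279, 0.0076]
tcp_rot: [-0.707, 0.005, 0.014, 0.707]
contact_force: [-0.2, 1.3, 0.5]
width: 0.0001
```

```bash
python3 -c "
from h import *
to(.515,-.003,.008,0,5)
look((.65,-.03,-5),'t7.png')"
```

```text
t 7.55 tcp [0.5798 0.0279 0.0076] F [-0.2  1.3  0.5] w 0.0 toolx heading 0.7 tilt [-0.026 -0.    -1.   ]
shift cm total [-6.51  0.13 -3.01] per row [-1.3   0.03 -0.6 ]
turn about world z -0.7 -> about tool y 0.7
fit 0.0264 661
block [ 0.652  -0.0342 -5.4236] rel yaw 5.6
footL world [0.7079 0.0258] rail mm [-37.7  79.7]
footR world [ 0.6957 -0.1036] rail mm [-24.9 -49.6]
backL world [0.6084 0.0352] rail mm [-137.2   69.9]
backR world [ 0.5961 -0.0942] rail mm [-124.4  -59.5]
```

View pics/t7.png

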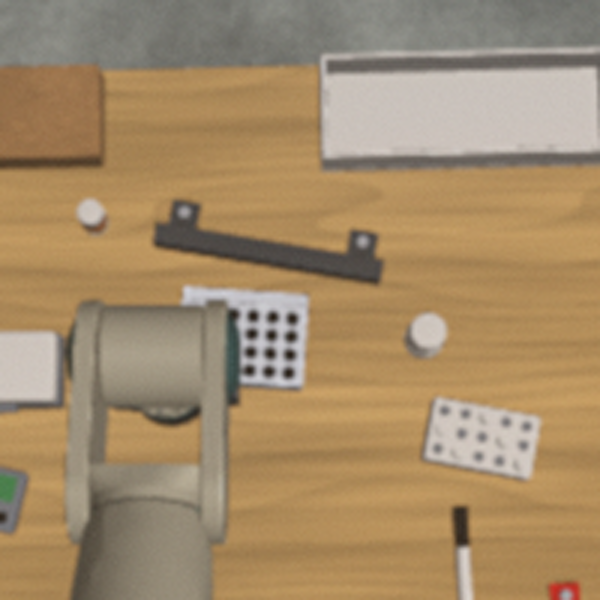

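Emit:
carry_out(
  moves="-1.5 0 -1 3.9 -1; -1 -0.5 -1.5 3.9 0; 0 -0.5 -1.5 3.9 1; 0 0 -1 0 1; 0 0 0 0 1",
)

```text
clock: 8.1
ee_pos: [0.5478, -0.0233, 0.0184]
tcp_rot: [0.705, -0.078, 0.061, -0.702]
contact_force: [-0.1, -0.0, 0.3]
width: 0.0584
```

Emit:
carry_out(
  moves="0 0 0 0 1; 0 0 0 0 1; 0 0 0 0 1; 0 0 0 0 1; 0 0 0 0 1",
)

```text
clock: 8.6
ee_pos: [0.5483, -0.0217, 0.0175]
tcp_rot: [0.705, -0.077, 0.059, -0.703]
contact_force: [-0.3, -0.2, 0.6]
width: 0.0852
```

```bash
python3 -c "
from h import *
to(.565,-.025,.003,-11.07,5)
look((.652,-.034,-5),'t8.png')
c=cam('side');i=c['image'][130:280,230:470,::-1];cv2.imwrite('pics/s8.png',cv2.resize(i,None,fx=3,fy=3,interpolation=2))"
```

```text
t 8.6 tcp [ 0.5483 -0.0217  0.0175] F [-0.3 -0.2  0.6] w 0.085 toolx heading -11.0 tilt [-0.026 -0.001 -1.   ]
shift cm total [ 1.74  1.41 -0.  ] per row [ 0.35  0.28 -0.  ]
turn about world z -0.1 -> about tool y 0.1
fit 0.0271 602
block [ 0.6591 -0.0343 -4.2944] rel yaw 6.8
footL world [0.7138 0.0268] rail mm [-32.1  81.8]
footR world [ 0.7041 -0.1029] rail mm [-16.8 -47.3]
backL world [0.6141 0.0342] rail mm [-131.4   70. ]
backR world [ 0.6043 -0.0954] rail mm [-116.1  -59.1]
```

View pics/t8.png

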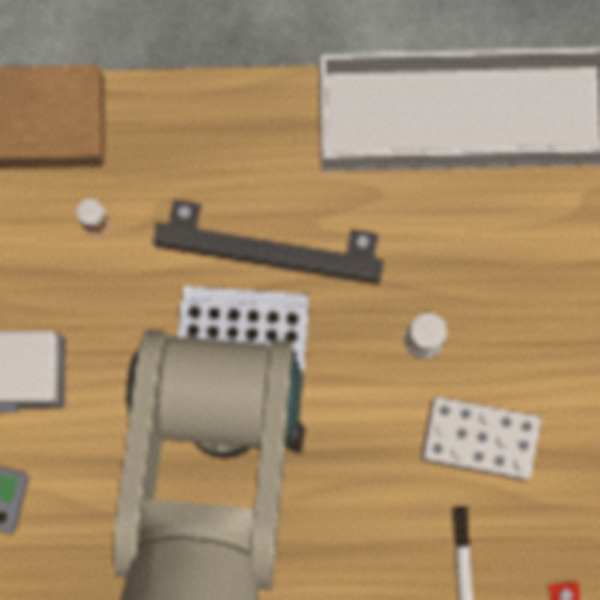

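View pics/s8.png

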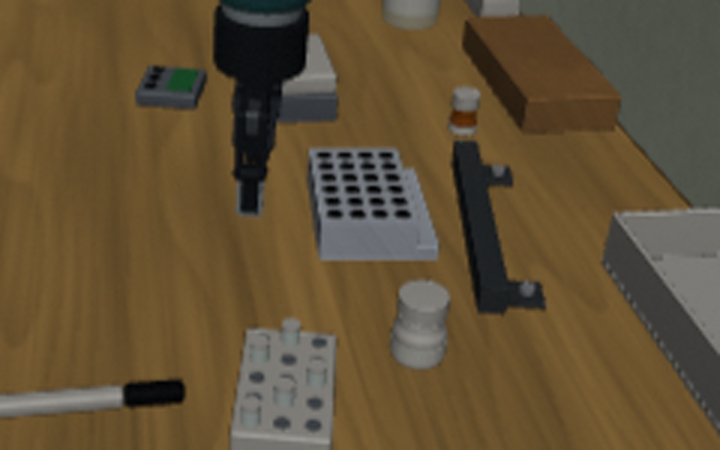

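Emit:
carry_out(
  moves="0.5 0.7 0 0 1; 0.8 0.6 0 0 1; 1 0.1 0 0 1; 1 0 0 0 1; 0.8 0 0 0 1",
)

```text
clock: 9.2
ee_pos: [0.5894, -0.0293, -0.0006]
tcp_rot: [0.705, -0.078, 0.057, -0.703]
contact_force: [-7.3, 3.3, 6.0]
width: 0.0854
```

Emit:
carry_out(
  moves="0.7 0 0 0 1; 0.7 0 0 0 1; 0.5 0 0 0 1; 0.2 0 0 0 1; 0 0 0 0 1",
)

```text
clock: 9.7
ee_pos: [0.6075, -0.0315, -0.0026]
tcp_rot: [-0.704, 0.084, -0.05, 0.704]
contact_force: [-2.2, 0.9, 2.1]
width: 0.0854
```

```bash
python3 -c "
from h import *
to(.565,-.025,.003,-11.07,5)
look((.665,-.034,-9),'t9.png')
c=cam('side');i=c['image'][130:280,230:470,::-1];cv2.imwrite('pics/s9.png',cv2.resize(i,None,fx=3,fy=3,interpolation=2))"
```

```text
t 9.7 tcp [ 0.6075 -0.0315 -0.0026] F [-2.2  0.9  2.1] w 0.085 toolx heading -10.8 tilt [-0.047  0.005 -0.999]
shift cm total [-4.32 -0.35 -0.16] per row [-0.86 -0.07 -0.03]
turn about world z -0.2 -> about tool y 0.2
fit 0.0465 75
block [ 0.7014 -0.0342 13.4927] rel yaw 24.6
footL world [0.7349 0.0407] rail mm [-14.1  99.5]
footR world [ 0.7652 -0.0857] rail mm [ 40.  -18.7]
backL world [0.6377 0.0173] rail mm [-105.   58.]
backR world [ 0.668  -0.1091] rail mm [-51.  -60.3]
```

View pics/t9.png

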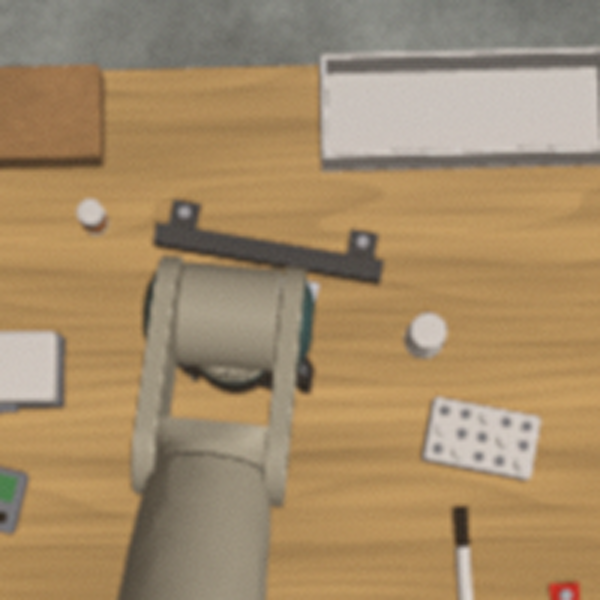

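View pics/s9.png

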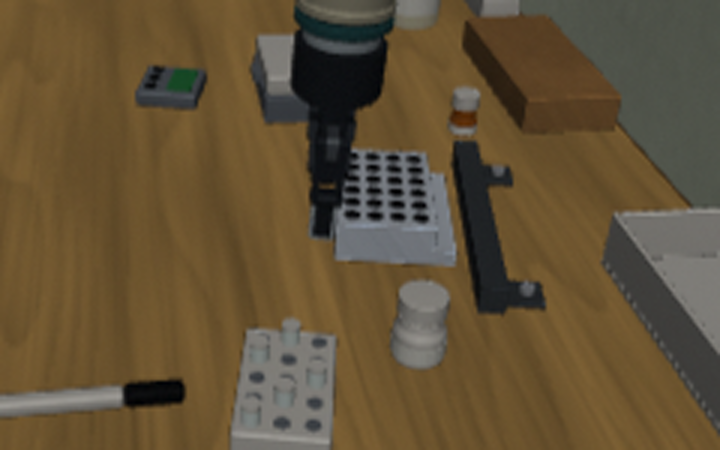

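Emit:
carry_out(
  moves="0.4 -0.4 0 -0.2 1; 0.4 -0.2 0 0 1; 0.4 0 0 0 1; 0.3 0 0 0 1; 0 0 0 0 1",
)

```text
clock: 10.3
ee_pos: [0.6184, -0.0335, 0.0007]
tcp_rot: [-0.703, 0.088, -0.043, 0.704]
contact_force: [-2.3, 0.3, 0.7]
width: 0.0851
```

```bash
python3 -c "
from h import *
to(.565,-.025,.003,-11.07,5)
c=cam('side');i=c['image'][150:250,300:440,::-1];cv2.imwrite('pics/s10.png',cv2.resize(i,None,fx=5,fy=5,interpolation=2))"
```

```text
t 10.3 tcp [ 0.6184 -0.0335  0.0007] F [-2.3  0.3  0.7] w 0.085 toolx heading -10.7 tilt [-0.064  0.008 -0.998]
shift cm total [-5.41  0.12 -0.15] per row [-1.08  0.02 -0.03]
turn about world z -0.4 -> about tool y 0.4
```

View pics/s10.png

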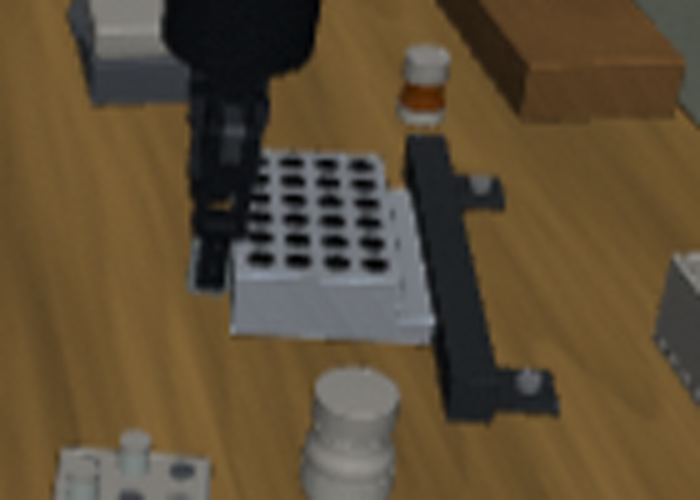

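Emit:
carry_out(
  moves="0.4 0 0 -0.4 1; 0.3 0 0 0 1; 0.3 0 0 0 1; 0.3 0 0 0 1; 0.3 0 0 0 1",
)

```text
clock: 10.85
ee_pos: [0.617, -0.0333, 0.0011]
tcp_rot: [-0.702, 0.107, -0.023, 0.704]
contact_force: [-26.2, 3.2, 14.7]
width: 0.0851
```

```bash
python3 -c "
from h import *
to(.565,-.025,.003,-11.07,5)
c=cam('side');i=c['image'][150:250,300:440,::-1];cv2.imwrite('pics/s11.png',cv2.resize(i,None,fx=5,fy=5,interpolation=2))"
```

```text
t 10.85 tcp [ 0.617  -0.0333  0.0011] F [-26.2   3.2  14.7] w 0.085 toolx heading -10.6 tilt [-0.118  0.015 -0.993]
shift cm total [-5.25  0.43 -0.14] per row [-1.05  0.09 -0.03]
turn about world z -0.5 -> about tool y 0.5
```

View pics/s11.png

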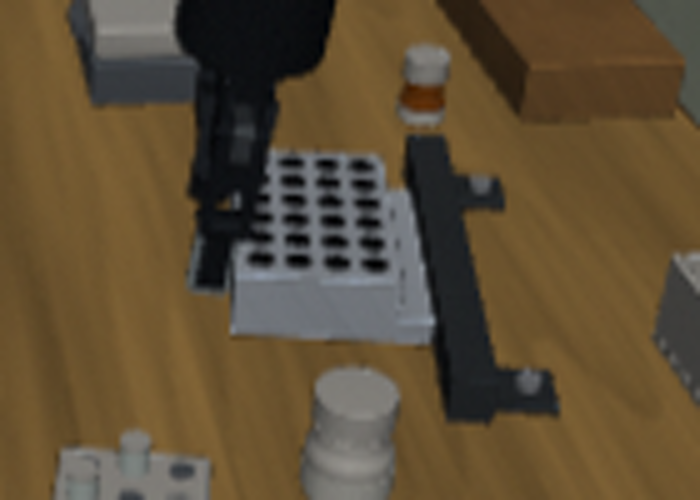

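Emit:
carry_out(
  moves="-0.5 0 0 0 1; -1.5 -0.2 0 0 1; -3 -1 0 0 1; -3 -3 0 0 1; -3 -4 0 0 1",
)

```text
clock: 11.4
ee_pos: [0.5178, -0.0149, 0.0922]
tcp_rot: [-0.701, 0.109, -0.022, 0.704]
contact_force: [0.8, -0.1, 0.7]
width: 0.085
```

Emit:
carry_out(
  moves="-3 -4 0 0 1; -3 -4 0 0 1; -3 -3 0 0 1; -3 -1 0 0 1; 0 0 0 0 1",
)

```text
clock: 11.9
ee_pos: [0.4156, 0.0055, 0.2384]
tcp_rot: [-0.702, 0.1, -0.031, 0.704]
contact_force: [-0.4, 0.1, -0.1]
width: 0.0853
```

```bash
python3 -c "
from h import *
to(.565,-.025,.003,-11.07,5)
look((.680,-.034,-9),'t12.png')
c=cam('side');i=c['image'][150:250,300:440,::-1];cv2.imwrite('pics/s12.png',cv2.resize(i,None,fx=5,fy=5,interpolation=2))"
```

```text
t 11.9 tcp [0.4156 0.0055 0.2384] F [-0.4  0.1 -0.1] w 0.085 toolx heading -10.7 tilt [-0.096  0.013 -0.995]
shift cm total [17.46 21.95 -0.11] per row [ 3.49  4.39 -0.02]
turn about world z -0.4 -> about tool y 0.4
fit 0.0231 1183
block [  0.6818  -0.0422 -10.6675] rel yaw 0.4
footL world [0.743  0.0124] rail mm [-0.7 73.3]
footR world [ 0.7189 -0.1153] rail mm [  0.2 -56.7]
backL world [0.6447 0.0309] rail mm [-100.7   72.6]
backR world [ 0.6206 -0.0968] rail mm [-99.8 -57.4]
```

View pics/t12.png

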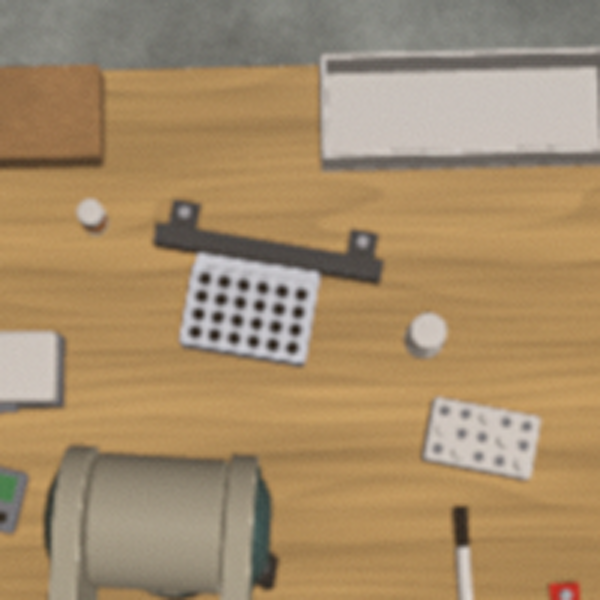

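View pics/s12.png

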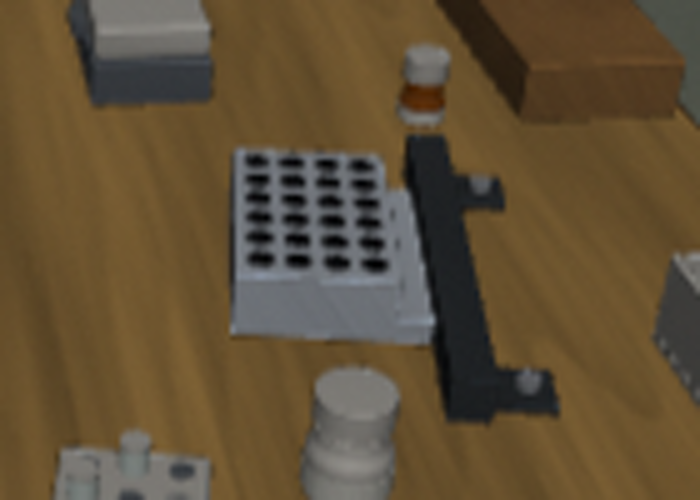

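```bash
python3 -c "
from h import *
c=cam('top');P=cloud(c); B=np.array([np.cos(RY),np.sin(RY)])
P=P.copy(); P[((P[...,:2]-RO)@B)>-.008]=9
p,f,n=fitblock(P,(.68,-.042,-10)); print(f,n); report(p)
c0=dict(np.load('pics/top0.npz')); d=cv2.absdiff(c0['image'],c['image']).max(2)
for n,(u,v) in dict(vial=(260,131),jar=(372,171),tipbox=(231,184),rack=(390,206),timer=(226,225),marker=(385,252)).items(): print(n,d[v-12:v+12,u-12:u+12].max(), d[v-12:v+12,u-12:u+12].mean().round(1))"
```

```text
0.007392981560147565 1117
block [  0.682   -0.0423 -10.6751] rel yaw 0.4
footL world [0.7432 0.0123] rail mm [-0.5 73.3]
footR world [ 0.7191 -0.1154] rail mm [  0.4 -56.7]
backL world [0.6449 0.0309] rail mm [-100.5   72.6]
backR world [ 0.6208 -0.0969] rail mm [-99.6 -57.4]
vial 7 2.4
jar 8 2.4
tipbox 7 2.3
rack 6 2.4
timer 9 2.6
marker 8 2.5
```

```bash
python3 -c "
from h import *
print(order.hand_in())"
```

```text
the job is handed in; nothing more can be done
None
```

The block's foot is seated flat against the dark rail, and the job is handed in. The hand-in gave no verdict.

I pushed the block round by its corners with the shut fingertips. Then I squared it and pressed it home with the two open fingers against its back face.

**Final position:** after I backed the arm off, the top camera put the foot's ends within about 0.5 mm of the rail face. The yaw error was about 0.4°, and the foot lay at y = -57 to +73 mm, within the rail's ±120 mm. The camera calibration is only good to about 2 mm. Before I backed off, the wrist force was about 30 N, which fits the foot being against the rail.

**Bystanders:** comparing the first and last top pictures showed no change beyond camera noise at any of the six.

**Time:** it took about 12 s of the 67 s allowed.

**Checks that disagreed:**
- One top-camera fit during the last push failed because the arm hid the block, so I discarded it.
- The first fit after backing off had a high residual because of rail pixels. Redone without them, it gave the same position to within 0.2 mm.
- The tool leaned up to about 7° while pressing. The block stayed flat in the side pictures, and I made no separate tilt measurement.

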